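Open the salt caddy under the braai hood

ROBOT

A 6-joint arm with a two-finger parallel gripper is mounted at the origin on the work surface. World frame = base frame: x ahead of the robot, y to its left, z up, the work surface at z = 0. Lengths are in mm, angles in rad, forces in N, time in s.
With the tool pointing down it reaches from about 350 to 725 mm from the base axis. Payload 4.3 kg.
Tool frame: the origin (TCP) lies between the finger pads, 19 mm behind the fingertips; this is the grasp point; z points along the fingers, y is the line along which they close (so a half turn about z gives the same grasp; the last joint's range is limited). The gripper opens to 85 mm and grips with 20 to 120 N. Pads are 22 mm wide; open, the fingers measure 114 mm over their backs; the gripper's body (76 mm by 85 mm) begins 54 mm behind the grasp point. The pads swing forward as they close: fully open they stand 13 mm farther back than shut.
Start: joints at [-1.365, 0.377, 0.081, 1.274, 0, 1.46], TCP at [178.593, -546.598, 250.029] pointing down, gripper open.
Joint ranges: [-2.72, 2.72], [-0.84, 1.66], [-1.02, 1.22], [-1.77, 2.12], [-1.37, 1.28], [-3.14, 3.14]. Speed limits (rad/s): [2.57, 2.57, 3.14, 3.14, 3.14, 3.14].

INTERFACE

Orientations are given as [roll, pitch, yaw] about the fixed x, y, z axes, in that order (R = Rz(yaw) Ry(pitch) Rx(roll)).
In Python, from station import robot gives the robot as it stands.
- The arm moves only by the tool step_arm, never from a script. Its argument "deltas" is one flat list of numbers, 6 for each row, row after row: the shift along the tool's x, y, z in m, then the turn, a rotation vector about the tool's x, y, z in degrees. In form: [dx, dy, dz, wx, wy, wz, dx, dy, dz, wx, wy, wz, ...]. A call has 1 to 12 rows; each row is the pose to reach, as a shift and turn from the pose commanded when the call began, along the tool's axes at that moment; what a row does not reach only later rows make up. A row lasts 1/10 s, in which the tool goes at most 50 mm and 8.59 degrees, less where a joint would pass 70% of its speed; a pose out of reach is approached as far as the arm can. A call with a gripper value outside its range is refused whole. "jaw" is the opening, from 0 (shut) to 1 (fully open), set as the call begins (left out, the last holds). The fingers move at their own pace and stop on an object; "newtons" is the grip in N (left out, the last holds). Time passes only in rows, so rows that repeat a pose let the fingers close. It gives the time, the measured TCP pose, the force, the opening and the grip force at its end, in the units of the state.
- robot.get_obs(): the state, without advancing time (a new reading comes with each control period).
- robot.get_image(name): name is "side" or "top" or "wrist"; returns the picture (384x512x3 uint8, red, green, blue); there is no depth.
- robot.calibration(name): a dict with "K" (3x3 intrinsics, pixels), "view" (4x4, takes a point from world to camera coordinates); the wrist camera has in their place "T_tool_cam" (4x4, takes a point from camera to tool coordinates, whose origin is the TCP and whose axes are the flange's). Camera axes: x right, y up, looking along -z (the intrinsics and any distortion apply to the point x, -y, -z); pixel columns grow to the right and rows downward; lengths in mm; the calibration is good to about 2 mm. A picture is of the moment at which its call begins: read the wrist's pose just before it. calibration takes no time and is no camera call.
- robot.hand_in(): hands the job in; it is judged then, once.
The state is a dict: "time_s": time; "q": joint angles; "dq": joint speeds; "tau": joint torques, N m; "position": TCP position; "ee_rot": TCP orientation; "contact_force": force on the tool from outside, world axes, zero at the start; "wrist_torque": the same for the moment, N m; "opening": finger opening in mm; "grip_force": force on a finger pad.
Only numpy, scipy, OpenCV 4.12 (cv2) and the standard library are available. Lean on these libraries where they do the work, as an engineer would, in place of code of your own. Each camera call takes 0.05 s, during which the arm holds its last target. There are 200 camera calls.

TASK

Get the salt ready for the braai: first raise the black caddy's stiff hinged lid until it leans back just past upright, about 100 degrees from closed, and let it stand there, never letting it swing right back towards its stop. Then lift the steel lid off the round pot in the caddy by its knob and set it down gently, knob up and wholly on the round cork trivet. Leave the pot standing in the caddy, the caddy lid at its angle, and the other things where they are.

Things in the scene. Friction and masses are not known exactly. Their poses are not given: they have to be found in the camera images.
- caddy: Black plastic box, fixed, 160 (x) x 330 (y) x 95 high, walls and floor 6 thick; origin under its centre on the ledge. Front is its -x side (towards the robot), hinge on its +x side; turned a little about z. No dividers: pot, slim jar and square tin stand inside in a row along its y, about 90 apart, 20 in front of its centre line, in any order
- caddy_lid (a joint): Angle of the caddy's lid about the hinge on its far (+x) upper edge: 0 closed, 1.571 upright, grows as it opens, stop at 2.36. Stiff friction hinge (about 0.5 N m): stays where it is left. Starts shut or a little ajar (up to 0.2). Lid panel 160 x 330 x 8, 0.25 kg; with its grip tab it turns within about 205 of the hinge
- lid_tab (a point): Grip point in the black tab at the middle of the lid's free edge, in the lid's plane: tab 30 wide (along the caddy's y), 12 thick, reaching 42 beyond the panel; this point is 27 beyond the panel, at mid-thickness, 187 from the hinge and 6 outside its plane. Pinched across its width it can turn between the pads as the lid swings, fingers pointing straight down all the way
- lid_hinge (a point): Point on the lid's hinge axis, at the middle of the caddy's upper far edge, 95 above the ledge; the axis runs along the caddy's y. Its frame turns with the lid
- pot: White ceramic round salt pot, 70 across, 45 high, open top with 4 wall, loose, 0.35 kg; stands in the caddy on its 6 thick floor; origin under its centre
- pot_lid: Loose steel lid of the pot, round, 72 across, about 0.12 kg; origin at the centre of its underside, z up: a plug 52 across and 5 deep (sits in the pot's mouth with 5 play all round), then the 5 thick disc, then a knob 26 tall and 22 across; 36 high in all. When on the pot its origin is 40 above the pot's
- knob (a point): On the axis of the pot lid's knob, 23 above the disc's top and 3 below the knob's top, 33 above the lid's origin: TCP height for a pinch from above with fingertips just clear of the disc
- trivet: Round cork trivet, 160 across, 12 thick, fixed to the ledge; origin under its centre. To the right of the caddy or to the left
- slim_jar: Bystander: slim capped glass jar 40 across, 70 high, stands in the caddy; origin under its centre
- tin: Bystander: square steel tin 52 wide, 52 high, stands in the caddy; origin under its centre
- spice_jar: Bystander: squat amber glass spice jar 58 across, 75 high, stands between caddy and trivet; origin under its centre
- mill: Bystander: wooden pepper mill 54 across, 150 high, stands at the back; origin under its centre
- meat_fork: Bystander: meat fork lying at the back, 305 long (its x), 16 high; origin under it near mid-length
- spatula: Bystander: green hard silicone spatula lying at the back, 280 long (its x); origin under it

How it is judged:
By the outcome, as a careful person would: the job done as asked, in the order asked, and still so for the second after the job is handed in, with the robot touching nothing.
It also fails if it takes over 64 s, if anything falls off the work surface, if the arm or the gripper's body presses on something with over 40 N, if the wrist force passes 120 N, or if a joint passes its speed limit or range.

## Working session

There is one attempt and no reset: what is moved stays moved. The work goes in short steps, Python scripts to look and compute and a tool call to move; the robot and the scene stay as the last step left them, time stands still between calls to the robot, and variables do not carry over. Pictures are saved under pics/ and viewed, at most 10 in all, crops included, and the job is handed in when it is done.

Besides the shell and the picture viewer there is one more tool, called after ">>>" by a JSON object that holds its "method" and its "body", one argument or row to a line. step_arm: Moves the arm, as the interface text tells. Its arguments: {"type":"object","properties":{"deltas":{"type":"array"},"jaw":{"type":"number"},"newtons":{"type":"number"}},"required":["deltas"]}

```bash
mkdir -p pics
cat > h.py <<'E'
import numpy as np, cv2
from station import robot
from scipy.spatial.transform import Rotation as R
def save(n,f,crop=None,s=1.5):
    im=robot.get_image(n)[:,:,::-1]
    if crop: a,b,c,d=crop; im=im[b:d,a:c]
    cv2.imwrite('pics/'+f,cv2.resize(im,None,fx=s,fy=s,interpolation=cv2.INTER_CUBIC))
def cam(n,pose=None):
    c=robot.calibration(n); K=np.array(c['K'])
    if n=='wrist':
        o=robot.get_obs() if pose is None else pose
        T=np.eye(4);T[:3,:3]=R.from_euler('xyz',o['ee_rot']).as_matrix();T[:3,3]=o['position']
        W=T@np.array(c['T_tool_cam'])
    else: W=np.linalg.inv(np.array(c['view']))
    return K,W,c
def pt(n,u,v,z,pose=None):
    K,W,c=cam(n,pose); d=None
    for k in c:
        if 'dist' in k: d=np.array(c[k],float)
    p=cv2.undistortPoints(np.array([[[u,v]]],float),K,d)[0,0]
    r=W[:3,:3]@np.array([p[0],-p[1],-1]); o=W[:3,3]
    return o+r*(z-o[2])/r[2]
def px(n,P,pose=None):
    K,W,c=cam(n,pose); d=None
    for k in c:
        if 'dist' in k: d=np.array(c[k],float)
    q=(np.linalg.inv(W)@np.c_[np.atleast_2d(P),np.ones(len(np.atleast_2d(P)))].T)[:3].T*[1,-1,-1]
    return cv2.projectPoints(q,np.zeros(3),np.zeros(3),K,d)[0][:,0]
E
python3 - <<'E'
from h import *
save('top','t1.png');save('side','s1.png')
for n in('top','side','wrist'):
    c=robot.calibration(n);print(n,{k:np.round(v,3).tolist() if not isinstance(v,str) else v for k,v in c.items()})
o=robot.get_obs();print(o)
E
```

```text
top {'K': [[427.537, 0.0, 248.241], [0.0, 427.537, 194.567], [0.0, 0.0, 1.0]], 'view': [[-0.104, -0.995, 0.001, 38.341], [0.973, -0.101, 0.209, -607.46], [-0.208, 0.023, 0.978, -900.466], [0.0, 0.0, 0.0, 1.0]]}
side {'K': [[444.351, 0.0, 254.655], [0.0, 444.351, 186.05], [0.0, 0.0, 1.0]], 'view': [[-0.686, -0.727, -0.022, 408.797], [0.365, -0.37, 0.854, -307.568], [-0.629, 0.578, 0.519, -786.465], [0.0, 0.0, 0.0, 1.0]]}
wrist {'K': [[274.064, 0.0, 258.321], [0.0, 274.064, 196.477], [0.0, 0.0, 1.0]], 'T_tool_cam': [[-0.001, 0.946, 0.323, 81.385], [1.0, 0.001, 0.0, 0.061], [0.0, 0.323, -0.946, -122.266], [0.0, 0.0, 0.0, 1.0]]}
{'time_s': 0.1, 'q': array([-1.36529423e+00,  3.78003738e-01,  7.97847154e-02,  1.27438752e+00,
       -8.95533551e-06,  1.46051802e+00]), 'dq': array([ 0.00048035, -0.00043335,  0.00244546, -0.00056522,  0.00088574,
       -0.00169415]), 'tau': array([ 1.59266845e-03, -4.64691138e+01,  2.70583409e+01,  1.20333937e-02,
       -1.27234125e-04, -1.39985069e-06]), 'position': array([ 178.47565744, -546.03354694,  249.15619115]), 'ee_rot': array([-3.13979245e+00, -1.90322112e-04,  3.15780241e-01]), 'contact_force': array([-0.36027329,  0.13057712, -0.36175514]), 'wrist_torque': array([ 0.00219312, -0.01389848,  0.00614415]), 'grip_force': 0.0, 'opening': 85.54376832718224}
```

View pics/t1.png

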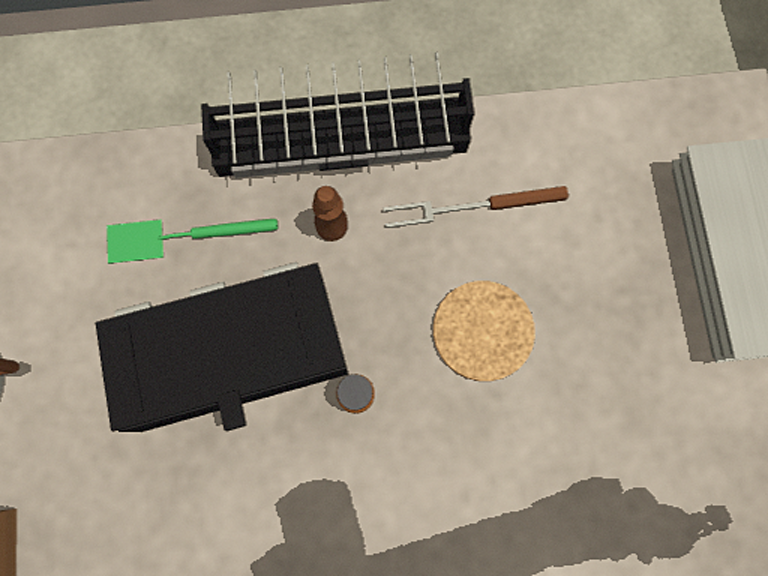

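View pics/s1.png

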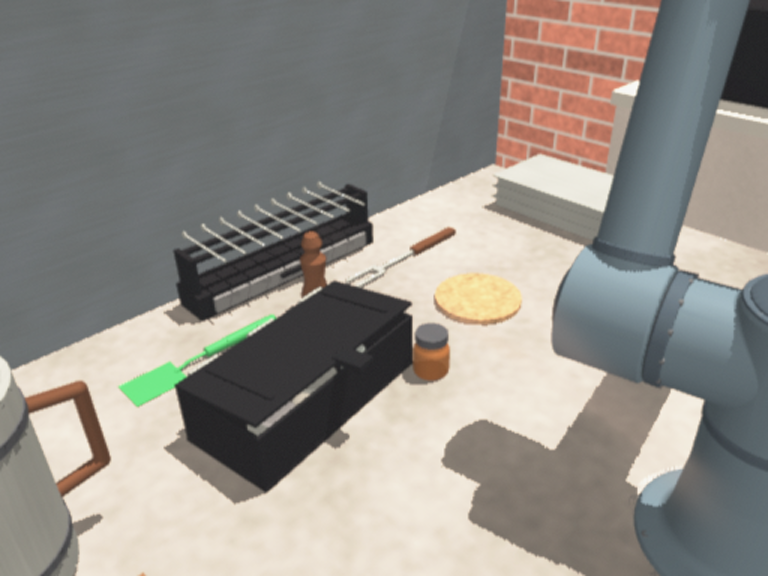

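```bash
cat > fit.py <<'E'
from h import *
from scipy.optimize import least_squares
def model(x,y,yaw,a):
    def lp(d,yy,h): # d from hinge toward front, h above
        lx=80-d*np.cos(a)+h*np.sin(a); lz=95+d*np.sin(a)+h*np.cos(a)
        c,s=np.cos(yaw),np.sin(yaw); return [x+c*lx-s*yy,y+s*lx+c*yy,lz]
    return lp
E
python3 - <<'E'
from fit import *
P=[(0,165,8),(0,-165,8),(160,-165,8),(160,165,8),(202,15,12),(202,-15,12)]
T=np.array([(97,322),(318,264),(347,373),(113,430),(225,430),(245,427)])/1.5
S=np.array([(182,382),(330,284),(411,301),(250,418)])/1.5
def res(p):
    m=model(p[0],p[1],p[2],p[3]);Q=np.array([m(*q) for q in P])
    return np.r_[(px('top',Q)-T).ravel(),(px('side',Q[:4])-S).ravel()]
r=least_squares(res,[500,100,0.1,0.1],loss='soft_l1',x_scale=[10,10,.1,.1])
print(r.x,res(r.x).round(1).reshape(-1,2).tolist())
m=model(*r.x);print('tab',m(187,0,6),'hinge',m(0,0,0))
print('trivet',pt('top',484/1.5,331/1.5,12),pt('side',478/1.5,297/1.5,12))
for s in(432,536):print(pt('top',s/1.5,331/1.5,12))
print('jar',pt('top',355/1.5,393/1.5,75),'mill',pt('top',327/1.5,196/1.5,150))
E
```

```text
[5.44661534e+02 1.97490336e+02 1.53561324e-01 1.19577637e-01] [[-0.7, -1.1], [1.6, -0.4], [-0.1, -3.4], [-2.2, 0.3], [-1.0, 1.2], [0.3, -0.7], [-3.8, 0.4], [5.3, -3.3], [3.1, -0.7], [4.1, 2.4]]
tab [np.float64(440.9476127002987), np.float64(181.43750923750744), np.float64(123.26492157576365)] hinge [np.float64(623.720143316754), np.float64(209.7270171931578), np.float64(95.0)]
trivet [ 538.69565526 -193.67124682   12.        ] [ 535.62375074 -186.49425936   12.        ]
[ 547.15480546 -112.60228449   12.        ]
[ 530.23477567 -274.75678288   12.        ]
jar [460.47440124  15.61781714  75.        ] mill [734.24954792  26.39966331 150.        ]
```

```bash
cat >> h.py <<'E'
def delta(p,yaw,pose=None,tilt=0):
    o=robot.get_obs() if pose is None else pose
    A=R.from_euler('xyz',o['ee_rot']); B=R.from_euler('z',yaw)*R.from_euler('y',tilt)*R.from_euler('x',np.pi)
    d=A.inv().apply(np.array(p)-o['position'])/1000; w=(A.inv()*B).as_rotvec(degrees=True)
    return np.r_[d.round(4),w.round(2)].tolist()
E
python3 -c "
from h import *
print(delta([430,-200,270],.154));print(delta([425,178,215],.154))"
```

```text
[0.3466, -0.2508, -0.0203, -0.1, -0.0, 9.27]
[0.4592, -0.6116, 0.0353, -0.1, -0.0, 9.27]
```

>>> {"method": "step_arm", "body": {
  "deltas": [0.347, -0.251, -0.02, 0, 0, 9.3, 0.347, -0.251, -0.02, 0, 0, 9.3, 0.347, -0.251, -0.02, 0, 0, 9.3, 0.347, -0.251, -0.02, 0, 0, 9.3, 0.347, -0.251, -0.02, 0, 0, 9.3, 0.347, -0.251, -0.02, 0, 0, 9.3, 0.347, -0.251, -0.02, 0, 0, 9.3, 0.347, -0.251, -0.02, 0, 0, 9.3, 0.459, -0.612, 0.035, 0, 0, 9.3, 0.459, -0.612, 0.035, 0, 0, 9.3, 0.459, -0.612, 0.035, 0, 0, 9.3, 0.459, -0.612, 0.035, 0, 0, 9.3],
  "jaw": 1,
  "newtons": 40
}}

```text
time_s: 1.3
position: [418.6, -23.3, 241.6]
ee_rot: [-3.141, 0.0, 0.153]
contact_force: [0.8, -0.5, 0.6]
opening: 85.4
grip_force: 0.0
```

```bash
python3 -c "
from h import *
print(delta([425,178,215],.154),robot.get_obs()['position'])"
```

```text
[0.0371, -0.198, 0.0267, -0.01, 0.01, -0.05] [418.57451856 -23.31881058 241.64123897]
```

>>> {"method": "step_arm", "body": {
  "deltas": [0.037, -0.188, 0.027, 0, 0, 0, 0.037, -0.188, 0.027, 0, 0, 0, 0.037, -0.188, 0.027, 0, 0, 0, 0.037, -0.188, 0.027, 0, 0, 0, 0.037, -0.188, 0.027, 0, 0, 0, 0.037, -0.188, 0.027, 0, 0, 0, 0.037, -0.188, 0.027, 0, 0, 0]
}}

```text
time_s: 2.0
position: [430.4, 145.4, 215.2]
ee_rot: [-3.126, 0.001, 0.177]
contact_force: [0.5, -0.3, -0.3]
opening: 85.5
grip_force: 0.0
```

```bash
python3 -c "
from h import *
o=robot.get_obs();save('wrist','w1.png')
print(o['position'],o['ee_rot'],o['time_s'])
from fit import model
m=model(544.7,197.5,.1536,.12)
print(px('wrist',[m(202,15,6),m(202,-15,6),m(187,0,6),m(160,15,6),m(160,-15,6)],o)*1.5)"
```

```text
[430.37263738 145.40742478 215.16745334] [-3.12596320e+00  6.15372634e-04  1.76914471e-01] 2.0
[[300.95704595 305.47698644]
 [355.18742577 306.92839599]
 [327.89862479 279.44332639]
 [299.40935646 228.62779859]
 [355.8173755  230.05807458]]
```

View pics/w1.png

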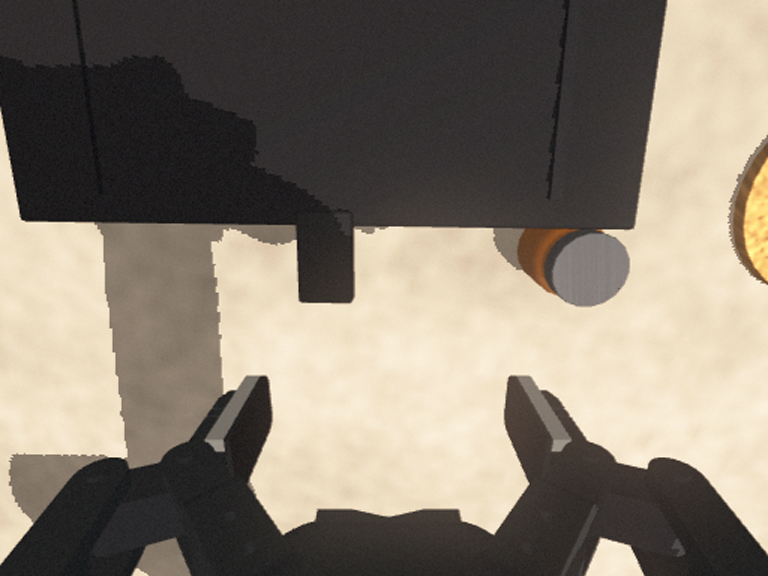

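```bash
python3 -c "
from h import *
from fit import model
o=dict(position=np.array([430.37263738,145.40742478,215.16745334]),ee_rot=[-3.12596320e+00,6.15372634e-04,1.76914471e-01])
for a in (.05,.12,.19):
  m=model(544.7,197.5,.1536,a)
  print(a,m(187,0,6),(px('wrist',[m(160,165,8),m(160,-165,8),m(202,15,12),m(202,-15,12)],o)*1.5).round().tolist())
print(robot.get_obs()['position'],delta([441,182,170],.154),delta([441,182,124],.154))"
```

```text
0.05 [np.float64(439.4870380434798), np.float64(181.21098507677092), np.float64(110.33860621598664)] [[34.0, 221.0], [630.0, 236.0], [304.0, 303.0], [356.0, 304.0]]
0.12 [np.float64(440.99851300186856), np.float64(181.44499082754007), np.float64(123.34303457815112)] [[16.0, 222.0], [642.0, 238.0], [299.0, 308.0], [354.0, 310.0]]
0.19 [np.float64(443.4051444990043), np.float64(181.8175842384903), np.float64(136.2086387713092)] [[-5.0, 221.0], [655.0, 237.0], [292.0, 312.0], [352.0, 314.0]]
[430.52799659 145.26048415 215.30758543] [0.0168, -0.0336, 0.0458, -0.9, 0.02, 1.29] [0.0168, -0.0329, 0.0918, -0.9, 0.02, 1.29]
```

>>> {"method": "step_arm", "body": {
  "deltas": [0.017, -0.033, 0.045, -0.9, 0, 1.3, 0.017, -0.033, 0.045, -0.9, 0, 1.3, 0.017, -0.033, 0.045, -0.9, 0, 1.3, 0.017, -0.033, 0.045, -0.9, 0, 1.3]
}}

```text
time_s: 2.45
position: [446.1, 155.9, 171.4]
ee_rot: [-3.12, 0.001, 0.189]
contact_force: [-0.6, 0.7, 0.6]
opening: 85.4
grip_force: 0.0
```

```bash
python3 -c "
from h import *
o=robot.get_obs();print(o['position'],o['ee_rot'],o['q'],delta([442,181.5,119],.154))"
```

```text
[446.10177354 155.92489743 171.42036823] [-3.11977305e+00  9.26235554e-04  1.89272537e-01] [ 0.18828451  0.21292523 -0.35463949  1.00417941  0.02181868  3.14060439] [0.0008, -0.0247, 0.053, -1.25, 0.08, 2.02]
```

>>> {"method": "step_arm", "body": {
  "deltas": [0, 0, -0.04, 0, 0, -8, 0, 0, -0.04, 0, 0, -16, 0, 0, -0.04, 0, 0, -24, 0, 0, -0.04, 0, 0, -32, 0, 0, -0.04, 0, 0, -40, 0, 0, -0.04, 0, 0, -48, 0, 0, -0.04, 0, 0, -56, 0, 0, -0.04, 0, 0, -64, 0, 0, -0.04, 0, 0, -72, 0, 0, -0.04, 0, 0, -80, 0, 0, -0.04, 0, 0, -88, 0, 0, -0.04, 0, 0, -96]
}}

```text
time_s: 3.65
position: [446.8, 155.4, 212.3]
ee_rot: [3.138, -0.022, 1.871]
contact_force: [-0.1, -0.2, 0.5]
opening: 85.3
grip_force: 0.0
```

```bash
python3 -c "
from h import *
print(delta([442,181.5,165],.154+np.pi))"
```

```text
[0.0253, 0.003, 0.0479, 1.06, -0.87, -81.61]
```

>>> {"method": "step_arm", "body": {
  "deltas": [0.025, 0.003, 0.048, 1.1, -0.9, -81.6, 0.025, 0.003, 0.048, 1.1, -0.9, -81.6, 0.025, 0.003, 0.048, 1.1, -0.9, -81.6, 0.025, 0.003, 0.048, 1.1, -0.9, -81.6, 0.025, 0.003, 0.048, 1.1, -0.9, -81.6, 0.025, 0.003, 0.048, 1.1, -0.9, -81.6, 0.025, 0.003, 0.048, 1.1, -0.9, -81.6, 0.025, 0.003, 0.048, 1.1, -0.9, -81.6, 0.025, 0.003, 0.048, 1.1, -0.9, -81.6, 0.025, 0.003, 0.048, 1.1, -0.9, -81.6, 0.025, 0.003, 0.048, 1.1, -0.9, -81.6]
}}

```text
time_s: 4.75
position: [442.3, 181.4, 164.7]
ee_rot: [-3.141, -0.0, -2.994]
contact_force: [0.5, 0.6, -0.2]
opening: 85.6
grip_force: 0.0
```

```bash
python3 -c "
from h import *
o=robot.get_obs();print(o['position'],o['ee_rot'],o['q'],delta([442,181.5,119],.154+np.pi))"
```

```text
[442.30716926 181.39901951 164.69652443] [-3.14089206e+00 -1.65307342e-04 -2.99362793e+00] [ 2.56817863e-01  2.29668449e-01 -3.51237736e-01  9.90130582e-01
 -6.78486857e-04  1.08853162e-01] [0.0003, 0.0002, 0.0457, -0.04, -0.01, -0.35]
```

>>> {"method": "step_arm", "body": {
  "deltas": [0, 0, 0.023, 0, 0, -0.3, 0, 0, 0.046, 0, 0, -0.3, 0, 0, 0.046, 0, 0, -0.3, 0, 0, 0.046, 0, 0, -0.3]
}}

```text
time_s: 5.15
position: [441.6, 181.3, 117.9]
ee_rot: [-3.141, -0.002, -2.989]
contact_force: [-0.0, -0.3, -0.5]
opening: 85.4
grip_force: 0.0
```

>>> {"method": "step_arm", "body": {
  "deltas": [0, 0, 0, 0, 0, 0, 0, 0, 0, 0, 0, 0, 0, 0, 0, 0, 0, 0, 0, 0, 0, 0, 0, 0, 0, 0, 0, 0, 0, 0, 0, 0, 0, 0, 0, 0, 0, 0, 0, 0, 0, 0, 0, 0, 0, 0, 0, 0],
  "jaw": 0,
  "newtons": 30
}}

```text
time_s: 5.95
position: [441.9, 183.6, 117.9]
ee_rot: [3.137, -0.001, -2.986]
contact_force: [-1.2, 5.9, 1.7]
opening: 29.2
grip_force: 34.8
```

```bash
python3 -c "
from h import *
o=robot.get_obs();save('wrist','w2.png');print(o['position'],o['ee_rot'],o['contact_force'],o['opening'],o['grip_force'])"
```

```text
[441.85554671 183.56198237 117.86671455] [ 3.13738631e+00 -1.11531574e-03 -2.98626025e+00] [-1.21995847  5.86143842  1.65008865] 29.232759851858873 34.84952688217163
```

View pics/w2.png

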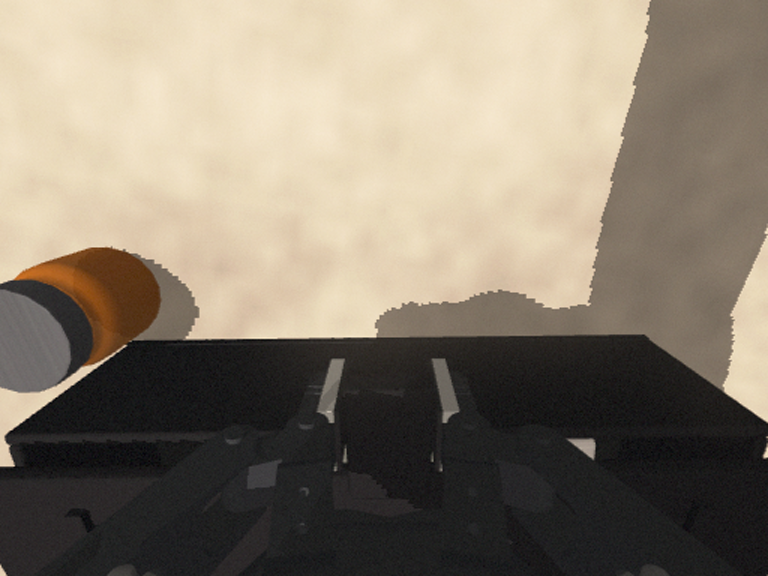

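```bash
python3 -c "
import numpy as np
r=186.4;t0=7.06
for i in range(1,24):
  t=np.radians(t0+4*i);a=np.radians(t0);print(i,round(t0+4*i,1),round(r*(np.cos(t)-np.cos(a))/1000,3),round(-r*(np.sin(t)-np.sin(a))/1000,3))"
```

```text
1 11.1 -0.002 -0.013
2 15.1 -0.005 -0.026
3 19.1 -0.009 -0.038
4 23.1 -0.013 -0.05
5 27.1 -0.019 -0.062
6 31.1 -0.025 -0.073
7 35.1 -0.032 -0.084
8 39.1 -0.04 -0.095
9 43.1 -0.049 -0.104
10 47.1 -0.058 -0.114
11 51.1 -0.068 -0.122
12 55.1 -0.078 -0.13
13 59.1 -0.089 -0.137
14 63.1 -0.101 -0.143
15 67.1 -0.112 -0.149
16 71.1 -0.124 -0.153
17 75.1 -0.137 -0.157
18 79.1 -0.15 -0.16
19 83.1 -0.162 -0.162
20 87.1 -0.175 -0.163
21 91.1 -0.188 -0.163
22 95.1 -0.201 -0.163
23 99.1 -0.214 -0.161
```

>>> {"method": "step_arm", "body": {
  "deltas": [-0.002, 0, -0.013, 0, 0, 0, -0.005, 0, -0.026, 0, 0, 0, -0.009, 0, -0.038, 0, 0, 0, -0.013, 0, -0.05, 0, 0, 0, -0.019, 0, -0.062, 0, 0, 0, -0.025, 0, -0.073, 0, 0, 0, -0.032, 0, -0.084, 0, 0, 0, -0.04, 0, -0.095, 0, 0, 0, -0.049, 0, -0.104, 0, 0, 0, -0.058, 0, -0.114, 0, 0, 0, -0.058, 0, -0.114, 0, 0, 0, -0.058, 0, -0.114, 0, 0, 0]
}}

```text
time_s: 7.2
position: [498.3, 193.0, 231.4]
ee_rot: [3.136, -0.004, -2.986]
contact_force: [-2.1, 7.2, 1.9]
opening: 29.5
grip_force: 33.7
```

```bash
python3 -c "
from h import *
o=robot.get_obs();print({k:np.round(o[k],3) for k in ('position','ee_rot','contact_force','wrist_torque','opening','grip_force','q')})
d=o['position']-[623.7,209.7,95];c,s=np.cos(.154),np.sin(.154);x=c*d[0]+s*d[1];print(x,-s*d[0]+c*d[1],d[2],np.hypot(x,d[2]),np.degrees(np.arctan2(d[2],-x)))"
```

```text
{'position': array([498.296, 192.972, 231.372]), 'ee_rot': array([ 3.136, -0.004, -2.986]), 'contact_force': array([-2.122,  7.177,  1.878]), 'wrist_torque': array([1.299, 0.752, 0.103]), 'opening': np.float64(29.49), 'grip_force': np.float64(33.694), 'q': array([ 0.248,  0.302, -0.074,  1.197,  0.006,  0.092])}
-126.48572344473243 2.705995554228192 136.3719504773501 185.99985782880094 47.15391171911583
```

>>> {"method": "step_arm", "body": {
  "deltas": [-0.01, 0, -0.008, 0, 0, 0, -0.02, 0, -0.016, 0, 0, 0, -0.031, 0, -0.023, 0, 0, 0, -0.043, 0, -0.029, 0, 0, 0, -0.054, 0, -0.035, 0, 0, 0, -0.066, 0, -0.039, 0, 0, 0, -0.079, 0, -0.043, 0, 0, 0, -0.092, 0, -0.046, 0, 0, 0, -0.104, 0, -0.048, 0, 0, 0, -0.117, 0, -0.049, 0, 0, 0, -0.117, 0, -0.049, 0, 0, 0, -0.117, 0, -0.049, 0, 0, 0]
}}

```text
time_s: 8.4
position: [614.6, 212.3, 280.6]
ee_rot: [3.135, -0.001, -2.985]
contact_force: [-1.7, 10.5, 3.4]
opening: 29.2
grip_force: 35.6
```

>>> {"method": "step_arm", "body": {
  "deltas": [-0.013, 0, 0, 0, 0, 0, -0.026, 0, 0, 0, 0, 0, -0.039, 0, 0.002, 0, 0, 0, -0.048, 0, 0.003, 0, 0, 0, -0.048, 0, 0.003, 0, 0, 0, -0.048, 0, 0.003, 0, 0, 0]
}}

```text
time_s: 9.0
position: [662.0, 220.3, 277.3]
ee_rot: [3.134, -0.001, -2.985]
contact_force: [-0.7, 11.8, 2.1]
opening: 29.6
grip_force: 37.2
```

```bash
python3 -c "
from h import *
o=robot.get_obs();print({k:np.round(o[k],3) for k in ('position','ee_rot','contact_force','wrist_torque','opening','grip_force','q')})
d=o['position']-[623.7,209.7,95];c,s=np.cos(.154),np.sin(.154);x=c*d[0]+s*d[1];print(x,-s*d[0]+c*d[1],d[2],np.hypot(x,d[2]),np.degrees(np.arctan2(d[2],-x)))"
```

```text
{'position': array([662.009, 220.295, 277.295]), 'ee_rot': array([ 3.134e+00, -1.000e-03, -2.985e+00]), 'contact_force': array([-0.682, 11.806,  2.103]), 'wrist_torque': array([ 1.686,  0.511, -0.05 ]), 'opening': np.float64(29.596), 'grip_force': np.float64(37.15), 'q': array([0.227, 0.669, 0.628, 1.531, 0.007, 0.071])}
39.48126595357328 4.59307638017942 182.2951760398979 186.52158472604225 102.22031258186122
```

>>> {"method": "step_arm", "body": {
  "deltas": [0, 0, 0, 0, 0, 0, 0, 0, 0, 0, 0, 0, 0, 0, 0, 0, 0, 0, 0, 0, 0, 0, 0, 0, 0, 0, 0, 0, 0, 0, 0, 0, 0, 0, 0, 0, 0, 0, 0, 0, 0, 0],
  "jaw": 1
}}

```text
time_s: 9.7
position: [662.4, 215.6, 276.7]
ee_rot: [-3.141, -0.002, -2.988]
contact_force: [0.2, 0.1, -0.3]
opening: 85.4
grip_force: 0.0
```

>>> {"method": "step_arm", "body": {
  "deltas": [0.005, 0, -0.02, 0, 0, 0, 0.02, 0, -0.03, 0, 0, 0, 0.05, 0, -0.03, 0, 0, 0, 0.09, 0, -0.03, 0, 0, 0, 0.13, 0, -0.03, 0, 0, 0, 0.17, 0, -0.03, 0, 0, 0, 0.2, 0, -0.03, 0, 0, 0, 0.2, 0, -0.03, 0, 0, 0]
}}

```text
time_s: 10.5
position: [460.7, 184.6, 307.7]
ee_rot: [-3.141, -0.004, -2.987]
contact_force: [0.6, 0.2, 0.3]
opening: 84.9
grip_force: 0.0
```

```bash
python3 -c "
from h import *
o=robot.get_obs();save('top','t2.png',(0,120,340,330),2.2);save('wrist','w3.png');print(o['position'].tolist(),o['ee_rot'].tolist())"
```

```text
[460.7127916291351, 184.62004901672515, 307.653752160715] [-3.140779863235118, -0.0043039515505574055, -2.9869347489785123]
```

View pics/t2.png

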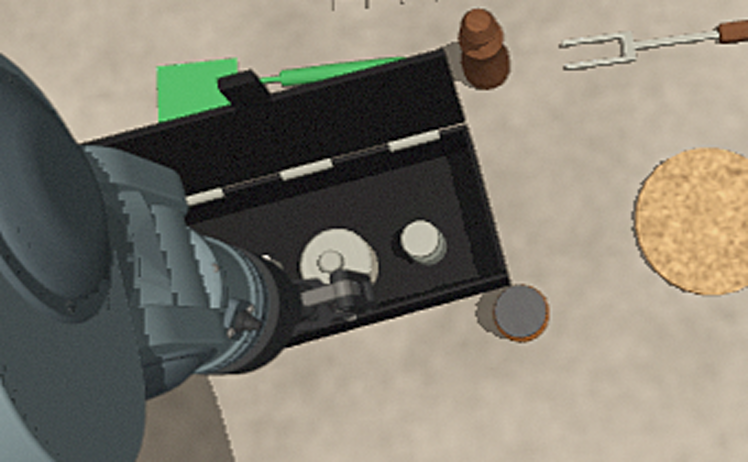

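View pics/w3.png

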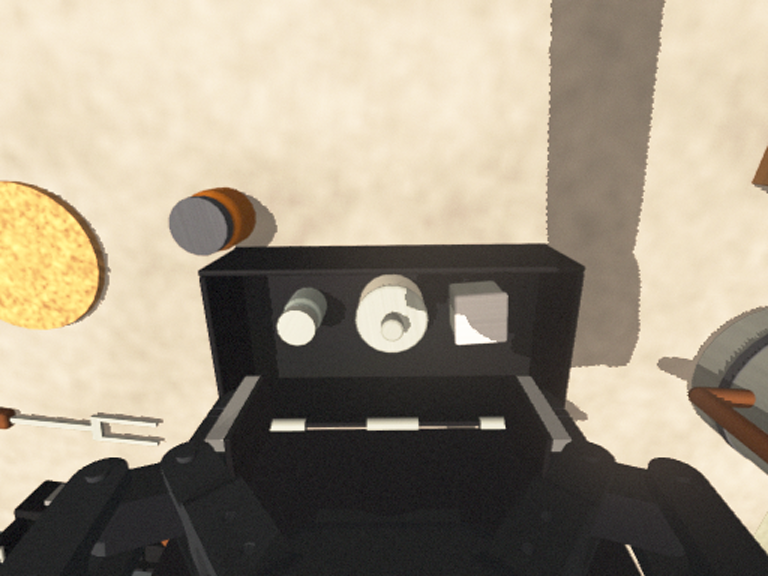

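```bash
python3 -c "
from h import *
o=dict(position=np.array([460.7128,184.6200,307.6538]),ee_rot=[-3.14078,-.0043,-2.98693])
print(pt('wrist',393/1.5,325/1.5,82,o),pt('top',150,239.5,82))
print('disc',pt('wrist',392/1.5,317/1.5,56,o), 'triv top',pt('top',707/2.2,120+221/2.2,12))
for u in((356,427)):print(pt('wrist',u/1.5,317/1.5,56,o))
from fit import model
m=model(544.7,197.5,.1536,0);c,s=np.cos(.1536),np.sin(.1536);print('pot exp',544.7-20*c,197.5-20*s)
k=pt('wrist',393/1.5,325/1.5,82,o);print(delta([k[0],k[1],150],.154+np.pi))
print(px('wrist',[[623.7,209.7,95]],o)*1.5, o)
# lid angle from tab in top image
for a in (1.65,1.745,1.85):
  m=model(544.7,197.5,.1536,a);print(a,((px('top',[m(202,15,6),m(202,-15,6),m(160,-165,4)])-[0,120])*2.2).round())
"
```

```text
[521.11085009 198.52708088  82.        ] [527.51027951 197.30301823  82.        ]
disc [523.65133377 198.25732581  56.        ] triv top [ 539.51248251 -190.69402348   12.        ]
[529.0656549 163.4480571  56.       ]
[518.38813045 232.09504142  56.        ]
pot exp 524.93546610817 194.44006535385125
[-0.058, 0.0047, 0.1577, -0.04, -0.05, 0.0]
[[387.8455196  428.79260398]] {'position': array([460.7128, 184.62  , 307.6538]), 'ee_rot': [-3.14078, -0.0043, -2.98693]}
1.65 [[222.  92.]
 [260.  82.]
 [451.  59.]]
1.745 [[219.  71.]
 [256.  61.]
 [447.  44.]]
1.85 [[216.  49.]
 [253.  40.]
 [444.  28.]]
```

>>> {"method": "step_arm", "body": {
  "deltas": [-0.03, 0.003, 0.04, 0, 0, 0, -0.06, 0.005, 0.08, 0, 0, 0, -0.06, 0.005, 0.12, 0, 0, 0, -0.06, 0.005, 0.158, 0, 0, 0, -0.06, 0.005, 0.158, 0, 0, 0, -0.06, 0.005, 0.158, 0, 0, 0],
  "jaw": 0.55
}}

```text
time_s: 11.2
position: [523.5, 199.1, 149.0]
ee_rot: [-3.141, -0.004, -2.988]
contact_force: [0.7, 0.4, 1.0]
opening: 47.3
grip_force: 0.0
```

```bash
python3 -c "
from h import *
o=robot.get_obs();save('wrist','w4.png');print(o['position'].tolist(),o['ee_rot'].tolist(),o['opening'])
print(px('wrist',[[523,198,82],o['position']],o)*1.5)"
```

```text
[523.5277985498516, 199.06907122270377, 148.95663820514275] [-3.1406525515356694, -0.0035220735732166553, -2.9880786766787] 47.26469014547197
[[386.48144292 332.74886271]
 [388.67562    412.8400591 ]]
```

View pics/w4.png

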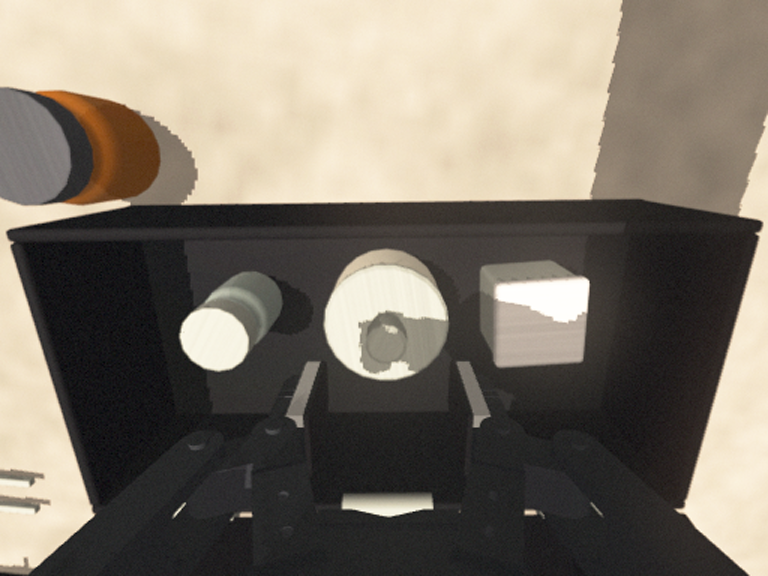

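```bash
python3 -c "
from h import *
o=robot.get_obs()
k=pt('wrist',388/1.5,340/1.5,82,o);print(k,pt('wrist',387/1.5,316/1.5,56,o),delta([k[0],k[1],80],.154+np.pi))"
```

```text
[529.0219943  199.93364817  82.        ] [526.38519286 198.97016923  56.        ] [-0.0043, -0.0001, 0.0706, -0.03, 0.0, -0.02]
```

>>> {"method": "step_arm", "body": {
  "deltas": [-0.004, 0, 0.02, 0, 0, 0, -0.004, 0, 0.04, 0, 0, 0, -0.004, 0, 0.06, 0, 0, 0, -0.004, 0, 0.069, 0, 0, 0, -0.004, 0, 0.069, 0, 0, 0]
}}

```text
time_s: 11.75
position: [527.6, 199.8, 80.9]
ee_rot: [-3.141, -0.001, -2.988]
contact_force: [0.5, -0.1, 0.5]
opening: 47.0
grip_force: 0.0
```

>>> {"method": "step_arm", "body": {
  "deltas": [0, 0, 0, 0, 0, 0, 0, 0, 0, 0, 0, 0, 0, 0, 0, 0, 0, 0, 0, 0, 0, 0, 0, 0, 0, 0, 0, 0, 0, 0, 0, 0, 0, 0, 0, 0, 0, 0, 0, 0, 0, 0],
  "jaw": 0,
  "newtons": 30
}}

```text
time_s: 12.45
position: [528.4, 200.0, 81.9]
ee_rot: [-3.141, 0.001, -2.988]
contact_force: [-0.7, 0.4, 6.0]
opening: 20.7
grip_force: 29.5
```

>>> {"method": "step_arm", "body": {
  "deltas": [0, 0, -0.005, 0, 0, 0, 0, 0, -0.01, 0, 0, 0, 0, 0, -0.02, 0, 0, 0, 0, 0, -0.035, 0, 0, 0, 0, 0, -0.055, 0, 0, 0, 0, 0, -0.075, 0, 0, 0, 0, 0, -0.095, 0, 0, 0, 0, 0, -0.115, 0, 0, 0, 0, 0, -0.12, 0, 0, 0, 0, 0, -0.12, 0, 0, 0]
}}

```text
time_s: 13.45
position: [527.8, 200.0, 201.1]
ee_rot: [-3.141, -0.0, -2.988]
contact_force: [0.8, -0.6, -0.9]
opening: 20.8
grip_force: 29.6
```

```bash
python3 -c "
from h import *
o=robot.get_obs();save('side','s2.png');print(o['position'].tolist(),o['ee_rot'].tolist(),o['opening'],o['grip_force'])
for p in ([300,0,0],):pass
y=.154+np.pi
print(delta([440,60,215],y),delta([440,-120,215],y),delta([538,-190,215],y),o['q'])"
```

```text
[527.7934087966347, 199.9689339554748, 201.05170617912563] [-3.141039430079675, -1.345818077713723e-05, -2.9877993376917518] 20.808206144430425 29.606863684603013
[0.1075, -0.1248, -0.0148, -0.04, -0.12, -0.01] [0.1351, -0.3027, -0.0146, -0.04, -0.12, -0.01] [0.049, -0.3869, -0.0147, -0.04, -0.12, -0.01] [ 2.50061728e-01  3.73152169e-01 -5.25645672e-02  1.14514616e+00
 -5.49368363e-04  9.62684263e-02]
```

View pics/s2.png

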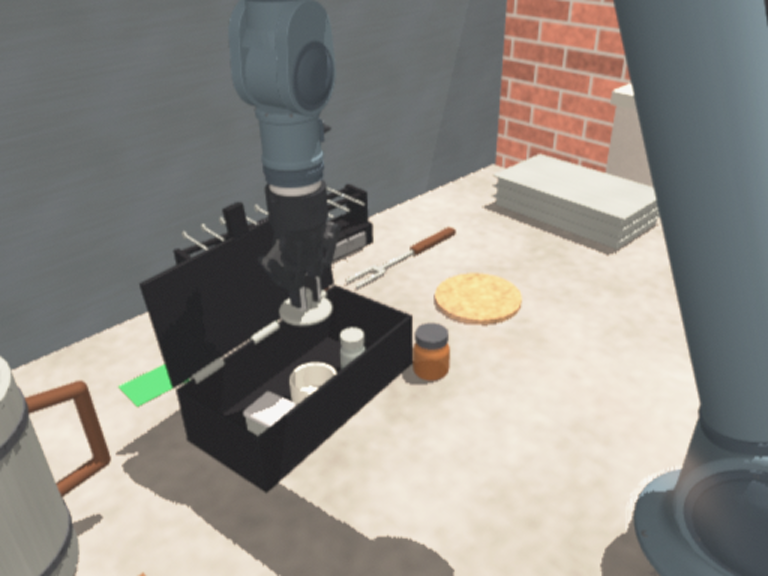

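>>> {"method": "step_arm", "body": {
  "deltas": [0.002, -0.015, -0.01, 0, 0, 0, 0.005, -0.04, -0.015, 0, 0, 0, 0.009, -0.075, -0.015, 0, 0, 0, 0.014, -0.115, -0.015, 0, 0, 0, 0.02, -0.155, -0.015, 0, 0, 0, 0.025, -0.195, -0.015, 0, 0, 0, 0.03, -0.235, -0.015, 0, 0, 0, 0.035, -0.275, -0.015, 0, 0, 0, 0.04, -0.315, -0.015, 0, 0, 0, 0.045, -0.35, -0.015, 0, 0, 0, 0.048, -0.375, -0.015, 0, 0, 0, 0.049, -0.387, -0.015, 0, 0, 0]
}}

```text
time_s: 14.7
position: [536.9, -192.9, 214.7]
ee_rot: [-3.141, -0.004, -2.991]
contact_force: [0.4, 0.6, -0.5]
opening: 20.4
grip_force: 29.7
```

```bash
python3 -c "
from h import *
o=robot.get_obs();print(o['position'],o['ee_rot'],o['opening'],delta([538,-190,60],.154+np.pi))"
```

```text
[ 536.91689141 -192.879269    214.67142753] [-3.14102703 -0.00385731 -2.99108539] 20.35066714232571 [-0.0021, 0.0028, 0.1547, -0.03, -0.22, -0.2]
```

>>> {"method": "step_arm", "body": {
  "deltas": [0, 0.001, 0.03, 0, 0, 0, -0.001, 0.002, 0.07, 0, 0, 0, -0.001, 0.002, 0.1, 0, 0, 0, -0.001, 0.002, 0.13, 0, 0, 0, -0.001, 0.002, 0.15, 0, 0, 0, -0.001, 0.002, 0.157, 0, 0, 0, -0.001, 0.002, 0.159, 0, 0, 0, -0.001, 0.002, 0.159, 0, 0, 0]
}}

```text
time_s: 15.5
position: [538.8, -188.2, 57.1]
ee_rot: [-3.14, -0.002, -2.987]
contact_force: [-0.6, -0.3, -0.6]
opening: 20.4
grip_force: 29.7
```

>>> {"method": "step_arm", "body": {
  "deltas": [0, 0, 0.001, 0, 0, 0, 0, 0, 0.002, 0, 0, 0, 0, 0, 0.003, 0, 0, 0, 0, 0, 0.004, 0, 0, 0, 0, 0, 0.005, 0, 0, 0, 0, 0, 0.006, 0, 0, 0, 0, 0, 0.006, 0, 0, 0]
}}

```text
time_s: 16.2
position: [538.2, -188.1, 50.2]
ee_rot: [-3.141, -0.003, -2.988]
contact_force: [-0.1, 0.1, -2.3]
opening: 20.7
grip_force: 29.7
```

>>> {"method": "step_arm", "body": {
  "deltas": [0, 0, 0.001, 0, 0, 0, 0, 0, 0.001, 0, 0, 0, 0, 0, 0.001, 0, 0, 0]
}}

```text
time_s: 16.5
position: [538.3, -188.2, 49.4]
ee_rot: [-3.141, -0.002, -2.988]
contact_force: [-0.3, 0.4, -1.8]
opening: 20.5
grip_force: 29.7
```

>>> {"method": "step_arm", "body": {
  "deltas": [0, 0, 0.001, 0, 0, 0, 0, 0, 0.001, 0, 0, 0, 0, 0, 0.001, 0, 0, 0]
}}

```text
time_s: 16.8
position: [538.3, -188.2, 48.4]
ee_rot: [-3.141, -0.002, -2.988]
contact_force: [-0.2, -0.3, -0.3]
opening: 20.8
grip_force: 29.7
```

>>> {"method": "step_arm", "body": {
  "deltas": [0, 0, 0.001, 0, 0, 0, 0, 0, 0.001, 0, 0, 0, 0, 0, 0.001, 0, 0, 0]
}}

```text
time_s: 17.1
position: [538.4, -188.2, 48.0]
ee_rot: [-3.141, -0.002, -2.988]
contact_force: [-1.1, 2.7, 6.0]
opening: 20.5
grip_force: 30.2
```

Contact at about 48 mm, as predicted. Release and rise.

>>> {"method": "step_arm", "body": {
  "deltas": [0, 0, 0, 0, 0, 0, 0, 0, 0, 0, 0, 0, 0, 0, 0, 0, 0, 0, 0, 0, 0, 0, 0, 0, 0, 0, 0, 0, 0, 0, 0, 0, 0, 0, 0, 0],
  "jaw": 0.55
}}

```text
time_s: 17.7
position: [538.3, -188.2, 47.3]
ee_rot: [-3.141, -0.002, -2.988]
contact_force: [-0.1, -0.0, 0.2]
opening: 46.8
grip_force: 0.0
```

>>> {"method": "step_arm", "body": {
  "deltas": [0, 0, -0.01, 0, 0, 0, 0, 0, -0.03, 0, 0, 0, 0, 0, -0.06, 0, 0, 0, 0, 0, -0.1, 0, 0, 0, 0.05, 0, -0.14, 0, 0, 0, 0.1, 0, -0.18, 0, 0, 0, 0.14, 0, -0.2, 0, 0, 0, 0.14, 0, -0.2, 0, 0, 0, 0.14, 0, -0.2, 0, 0, 0]
}}

```text
time_s: 18.6
position: [399.4, -210.2, 250.8]
ee_rot: [-3.137, 0.001, -2.99]
contact_force: [0.8, 1.2, 0.0]
opening: 46.9
grip_force: 0.0
```

Run:
```python
from h import *
from fit import model
save('side','s3.png');save('top','t3.png')
for a in (1.65,1.745,1.85):
  m=model(544.7,197.5,.1536,a);print(a,(px('top',[m(202,15,6),m(202,-15,6),m(160,-165,4)])*1.5).round().tolist(),(px('side',[m(160,165,4),m(160,-165,4)])*1.5).round().tolist())
```

```text
1.65 [[151.0, 243.0], [177.0, 236.0], [308.0, 220.0]] [[146.0, 283.0], [325.0, 194.0]]
1.745 [[149.0, 228.0], [175.0, 222.0], [305.0, 210.0]] [[139.0, 281.0], [318.0, 193.0]]
1.85 [[148.0, 213.0], [173.0, 207.0], [302.0, 199.0]] [[132.0, 280.0], [311.0, 193.0]]
```

View pics/t3.png

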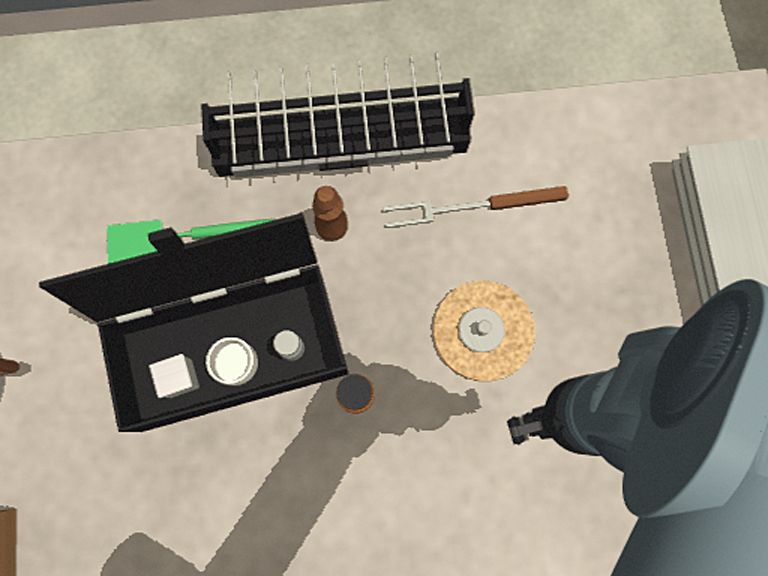

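View pics/s3.png

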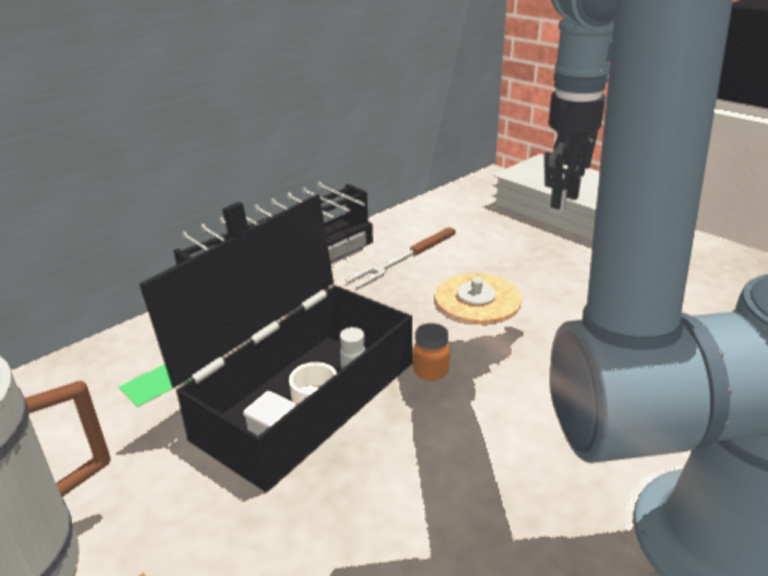

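The pot lid sits knob up near the middle of the trivet (about 481,329 in the top view). The caddy lid stands at about 99°, the pot is still in the caddy, and the other things haven't moved.

```bash
python3 -c "
from station import robot
print(robot.hand_in())"
```

```text
the job is handed in; nothing more can be done
None
```

I handed the job in at about 19 s: the caddy lid stands at about 99°, the pot lid is knob up and wholly on the trivet, the pot is still in the caddy, and the last pictures show nothing else moved.

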